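# Sort the bar bits after service

### The arm

A 6-joint arm with a two-finger parallel gripper is mounted at the origin on a cart in front of the work surface, level with it; the furniture and walls round the work are solid. World frame = base frame: x ahead of the robot, y to its left, z up, the work surface at z = 0. Lengths are in m, angles in degrees, forces in N, time in s.
With the tool pointing down it reaches from about 0.325 to 0.9 m from the base axis. Payload 6.1 kg.
Tool frame: the origin (TCP) lies on the centre line of the jaws, within the pads' length; the fingertips stand 14 mm ahead of it and the grasp point (between the pads) lies 5 mm behind it (manip.finger_overhang is the distance from the TCP to the fingertips, in m); z points along the fingers, y is the line along which they close (so a half turn about z gives the same grasp; the last joint's range is limited). The gripper opens to 85 mm and grips with 20 to 120 N. Pads are 22 mm wide; open, the fingers measure 114 mm over their backs; the gripper's body (76 mm by 85 mm) begins 54 mm behind the grasp point. The pads swing forward as they close: fully open they stand 13 mm farther back than shut.
Start: joints at [-73.574, 12.628, 87.462, -0, 79.91, -7.225], TCP at [0.251, -0.572, 0.245] pointing down, gripper open.
Joint ranges: [-170.65, 170.65], [-52.31, 119.04], [5.05, 147.46], [-71.25, 251.25], [11.57, 151.72], [-153.62, 153.62]. Speed limits (degrees/s): [147.25, 147.25, 172.46, 180, 180, 180].

### API

Orientations are given as a 3x3 rotation matrix whose columns are the frame's x, y, z axes.
In Python, from rig import telemetry, cams, workorder, manip gives the robot as it stands.
- The arm moves only by the tool step_arm, never from a script. Its argument "motion" is text: rows parted by semicolons, each of 5 numbers parted by spaces: the shift along the world's x, y, z in m, then the turn about the world's z in degrees, then the opening, from -1 (shut) to 1 (fully open). A call has 1 to 10 rows; each row shifts and turns the commanded pose from where the row before left it; what a row does not reach is not made up. A row lasts 1/8 s, in which the tool goes at most 62.5 mm and 10.7 degrees, less where a joint would pass 70% of its speed; a pose out of reach is approached as far as the arm can. A call with a gripper value outside its range is refused whole. The fingers move at their own pace and stop on an object; "squeeze" is the grip in N (left out, the last holds). Time passes only in rows, so rows that do not move let the fingers close. It gives the time, the measured TCP pose, the force, the opening and the grip force at its end, in the units of the state.
- telemetry.get_obs(): the state, without advancing time (a new reading comes with each control period).
- cams.capture(name): name is "scene" or "top" or "wrist"; returns (picture, depth): 400x640x3 uint8, red, green, blue; 400x640 float32, m along the optical axis (not along the pixel's ray), 0 where there is no reading.
- cams.calibration(name): a dict with "intrinsics" (3x3 intrinsics, pixels), "position" and "rotation" of the camera in the world. Camera axes: x right, y down, z forward; pixel columns grow to the right and rows downward; lengths in m; the calibration is good to about 2 mm. A picture is of the moment at which its call begins: read the wrist's pose just before it. calibration takes no time and is no camera call; for the wrist camera it gives the pose at the moment of the call.
- workorder.sign_off(): hands the job in; it is judged then, once.
The state is a dict: "clock": time; "qpos": joint angles; "joint_vel": joint speeds; "joint_efforts": joint torques, N m; "ee_pos": TCP position; "eef_rot": TCP orientation; "contact_force": force on the tool from outside, world axes, zero at the start; "torque": the same for the moment, N m; "gripper_width": finger opening in m; "grasp_force": force on a finger pad.
Only numpy, scipy, OpenCV 4.12 (cv2) and the standard library are available. Lean on these libraries where they do the work, as an engineer would, in place of code of your own. Each camera call takes 0.05 s, during which the arm holds its last target. There are 200 camera calls.

### The job

Sort the bar bits that stand loose on the front half of the worktop: stand the brown and the green bitters bottle upright in the two empty bays of the dark wooden rack, stand the two bottle stoppers on their wide caps in the white dish, one in each well, and put the cork in the copper tray. Leave the red bottle in its bay of the rack and the silver cup where it stands.

Things in the scene. Friction and masses are not known exactly. Their poses are not given: they have to be found in the camera images.
- brown_bottle: round brown glass bottle with black cap and pale label, 44 mm diameter, 105 mm tall (straight body up to about 60 mm, narrower above); loose, stands on the worktop; origin at the centre of its underside, z up; not its fixed look-alike on the wooden tray at the back
- green_bottle: round dark green glass bottle with beige cap and pale label, 47 mm diameter, 120 mm tall (straight body up to about 70 mm, narrower above); loose, stands on the worktop; origin at the centre of its underside, z up; not its fixed look-alike on the wooden tray at the back
- red_bottle: round dark red glass bottle with black cap, 42 mm diameter, 95 mm tall; stands loose in the +y end bay of the rack and stays there; origin at the centre of its underside, z up
- silver_stopper: silvery bottle stopper with two black rings, 45 mm tall, standing upside down on its round cap (34 mm diameter, 13 mm high); above the cap a round stem 20 mm thick, tapering above 35 mm; grip it between 16 and 36 mm height; loose; origin at the centre of the cap's flat underside, z up along the stem; not its fixed look-alike on the wooden tray at the back
- bronze_stopper: bronze (tan) bottle stopper, otherwise the same as the silvery one: 45 mm tall, cap 34 mm diameter and 13 mm high, stem 20 mm thick, tapering above 35 mm; loose; origin at the centre of the cap's flat underside, z up along the stem; not its fixed look-alike on the wooden tray at the back
- cork: used wine cork lying on its side, 23 mm diameter, 45 mm long, loose; does not roll; origin at its underside below its middle, y along its length, z up; grip it across, along its x; not its fixed look-alike on the wooden tray at the back
- silver_cup: small silver cup, 53 mm diameter at the rim, 46 mm tall, standing among the things; stays where it is; origin at the centre of its underside, z up
- bottle_rack: dark wooden rack with brass straps, fixed, 80 mm (x) by 224 mm (y), 40 mm high, walls and floor 5 mm; two dividers make three bays in a row along y, each 70 mm (x) by 68 mm (y), with centres at y = -0.073, 0 and +0.073; the bays at y = -0.073 and 0 are empty, the one at +0.073 holds the red bottle; origin at the centre of the underside, z up
- stopper_dish: white ceramic dish, fixed, 74 mm (x) by 143 mm (y), 18 mm high, walls and floor 6 mm; one divider makes two wells, each about 62 mm square, with centres at y = -0.034 and +0.034; origin at the centre of the underside, z up
- cork_tray: open copper tray, fixed, 96 mm (x) by 136 mm (y), 20 mm high, walls and floor 4 mm, undivided; origin at the centre of the underside, z up
Things that resemble listed ones, but are neither listed nor needed, are in the scene too. Leave any purple or yellow look-alike of the green_bottle alone.

How it is judged (in metres and radians):
At the end, for the whole second after the job is handed in: Brown and green bottle upright (0.12 rad) on the rack's floor in the empty bays; both stoppers upright (0.12 rad) on the dish's floor, one per well; cork inside the copper tray; red bottle and silver cup upright within 30 mm of their start; all at rest (x of brown_bottle in the frame of bottle_rack between -0.02 and 0.02 m and y of brown_bottle in the frame of bottle_rack between -0.095 and 0.095 m and z of brown_bottle in the frame of bottle_rack between -0.002 and 0.01 m and angle between each of brown_bottle, green_bottle, silver_stopper, bronze_stopper, red_bottle, silver_cup's own z axis and vertical below 0.12 rad and linear speed of each of brown_bottle, green_bottle, silver_stopper, bronze_stopper, cork, red_bottle, silver_cup below 0.02 m/s and angular speed of each of brown_bottle, green_bottle, silver_stopper, bronze_stopper, cork, red_bottle, silver_cup below 0.3 rad/s and x of green_bottle in the frame of bottle_rack between -0.02 and 0.02 m and y of green_bottle in the frame of bottle_rack between -0.095 and 0.095 m and z of green_bottle in the frame of bottle_rack between -0.002 and 0.01 m and x of silver_stopper in the frame of stopper_dish between -0.02 and 0.02 m and y of silver_stopper in the frame of stopper_dish between -0.058 and 0.058 m and z of silver_stopper in the frame of stopper_dish between -0.002 and 0.011 m and x of bronze_stopper in the frame of stopper_dish between -0.02 and 0.02 m and y of bronze_stopper in the frame of stopper_dish between -0.058 and 0.058 m and z of bronze_stopper in the frame of stopper_dish between -0.002 and 0.011 m and ((y of silver_stopper in the frame of stopper_dish above 0.01 m and y of bronze_stopper in the frame of stopper_dish below -0.01 m) or (y of silver_stopper in the frame of stopper_dish below -0.01 m and y of bronze_stopper in the frame of stopper_dish above 0.01 m)) and x of cork in the frame of cork_tray between -0.042 and 0.042 m and y of cork in the frame of cork_tray between -0.062 and 0.062 m and z of cork in the frame of cork_tray between -0.002 and 0.028 m and distance of each of red_bottle, silver_cup from where it was at the start of the episode below 0.03 m); the robot touches nothing.
It fails at once if the red bottle is tipped or moved more than 30 mm (distance of red_bottle from where it was at the start of the episode above 0.03 m or angle between red_bottle's own z axis and vertical above 0.4 rad).
It fails at once if the silver cup is tipped or moved more than 30 mm (distance of silver_cup from where it was at the start of the episode above 0.03 m or angle between silver_cup's own z axis and vertical above 0.4 rad).
It also fails if it takes over 115 s, if anything falls off the work surface, if the arm or the gripper's body presses on something with over 40 N, if the wrist force passes 120 N, or if a joint passes its speed limit or range.

## Working session

There is one attempt and no reset: what is moved stays moved. The work goes in short steps, Python scripts to look and compute and a tool call to move; the robot and the scene stay as the last step left them, time stands still between calls to the robot, and variables do not carry over. Pictures are saved under pics/ and viewed, at most 14 in all, crops included, and the job is handed in when it is done.

Besides the shell and the picture viewer there is one more tool, called as name(argument=value, ...) on one line, values as JSON. step_arm: Moves the arm, as the interface text tells. Its arguments: {"type":"object","properties":{"motion":{"type":"string"},"squeeze":{"type":"number"}},"required":["motion"]}

```bash
mkdir -p pics; ls
cat > h.py <<'E'
import numpy as np, cv2
from rig import telemetry, cams, workorder, manip
def snap(n):
    K=cams.calibration(n); im,d=cams.capture(n); return im,d,K
def save(im,f,s=1,box=None):
    if box: im=im[box[1]:box[3],box[0]:box[2]]
    im=cv2.resize(im,None,fx=s,fy=s,interpolation=cv2.INTER_CUBIC); cv2.imwrite('pics/'+f,im[:,:,::-1])
def cloud(d,K):
    k=np.array(K["intrinsics"]);v,u=np.mgrid[:d.shape[0],:d.shape[1]]
    p=np.stack([(u-k[0,2])/k[0,0]*d,(v-k[1,2])/k[1,1]*d,d],-1)
    P=p@np.array(K["rotation"]).T+np.array(K["position"]); P[d==0]=np.nan; return P
E
python3 - <<'E'
from h import *
for n in("top","scene"):
    im,d,K=snap(n); save(im,n+'0.png',1.25); np.savez(n+'0.npz',im=im,d=d,k=K["intrinsics"],R=K["rotation"],p=K["position"]); print(n,K)
print(telemetry.get_obs())
E
```

```text
pics
top {'intrinsics': array([[482.1352296 ,   0.        , 306.27265244],
       [  0.        , 482.1352296 , 197.92943977],
       [  0.        ,   0.        ,   1.        ]]), 'position': array([ 0.33177982, -0.01422918,  1.48627951]), 'rotation': array([[-0.01447216, -0.99808279,  0.06017721],
       [-0.99989309,  0.0145717 ,  0.00121552],
       [-0.00209007, -0.06015318, -0.99818697]])}
scene {'intrinsics': array([[469.58870441,   0.        , 315.12724485],
       [  0.        , 469.58870441, 194.54783336],
       [  0.        ,   0.        ,   1.        ]]), 'position': array([-0.11550291,  0.61121877,  0.81539624]), 'rotation': array([[-0.74108306, -0.46546712,  0.48387629],
       [-0.67111388,  0.4920145 , -0.55455198],
       [ 0.02005156, -0.73570517, -0.67700506]])}
{'clock': 0.1, 'qpos': array([-7.35741559e+01,  1.26709265e+01,  8.75175795e+01,  8.45761963e-04,
        7.99119041e+01, -7.22453127e+00]), 'joint_vel': array([ 0.04789005, -0.16112317, -0.02878988, -0.04941878, -0.06781782,
       -0.03770647]), 'joint_efforts': array([ 3.19342353e-04, -4.98239958e+01, -3.90548301e+01, -2.08899905e-04,
        5.72118108e-03,  1.12856438e-05]), 'ee_pos': array([ 0.25058042, -0.57200673,  0.24432149]), 'eef_rot': array([[ 9.16011481e-01,  4.01151760e-01, -4.81617261e-04],
       [ 4.01151980e-01, -9.16009961e-01,  1.68506887e-03],
       [ 2.34802133e-04, -1.73674415e-03, -9.99998464e-01]]), 'contact_force': array([-0.25722456, -0.23525236, -0.43749533]), 'torque': array([-0.01845479,  0.03569024, -0.00261664]), 'grasp_force': 0.0, 'gripper_width': 0.08565246398090942}
```

View pics/top0.png

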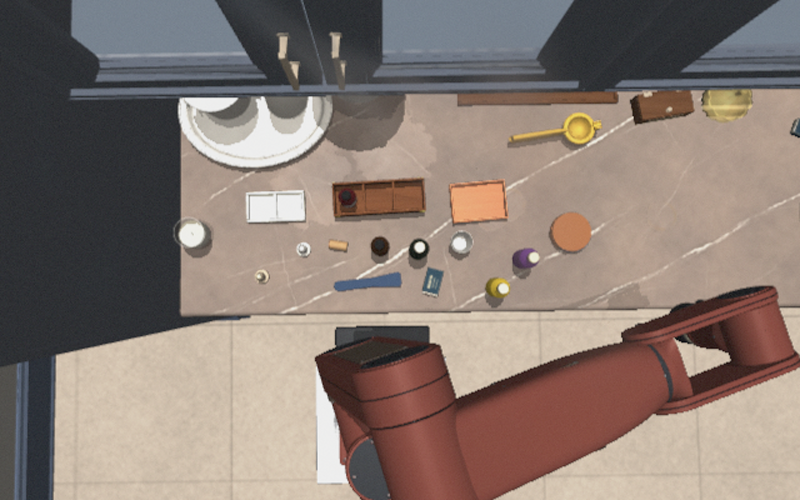

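View pics/scene0.png

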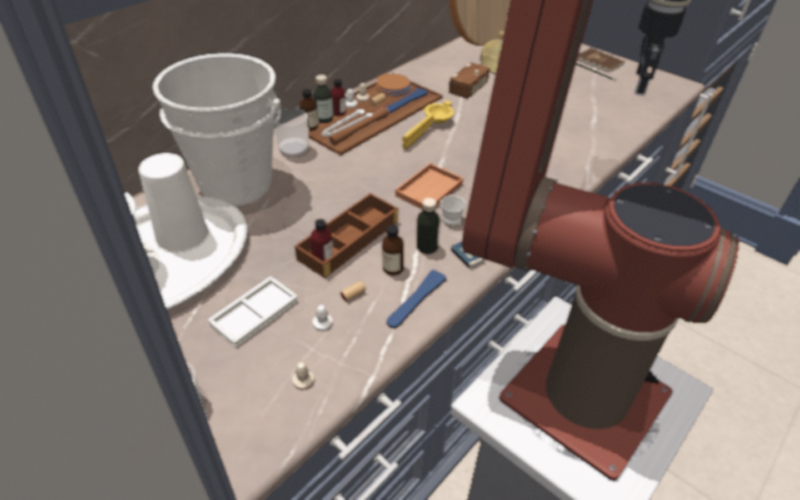

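Top view (800x500 scale): bronze stopper (262,276), silver stopper (303,249), cork (339,245), brown (380,245), green (419,248), cup (461,243), dish (275,206), rack (379,197), tray (478,201). Next I measure them from the depth.

Run:
```python
from h import *
for n in("top","scene"):
    z=np.load(n+'0.npz'); P=cloud(z['d'],dict(intrinsics=z['k'],rotation=z['R'],position=z['p'])); im=z['im']
    if n=="top":
        save(im,'crop.png',4,(180,135,380,245))
        m=(P[...,2]>0.008)&(P[...,0]>0.3)&(P[...,0]<0.72)&(P[...,1]>-0.4)&(P[...,1]<0.5)&(P[...,2]<.2)
        N,L,S,C=cv2.connectedComponentsWithStats(m.astype(np.uint8))
        for i in range(1,N):
            if S[i,4]<15: continue
            q=P[L==i]; zt=np.percentile(q[:,2],97); t=q[q[:,2]>zt-.008]
            r=cv2.minAreaRect(q[:,:2].astype(np.float32)*1000)
            print(i,S[i],'zt %.3f'%zt,'rect',np.round(r[0],0),np.round(r[1],0),round(r[2],1),'topmid',np.round(((t.max(0)+t.min(0))/2)[:2],3))
        t=P[240:250,200:400][...,2]; print('table z',np.nanmedian(t), np.nanmedian(P[215:235,220:250,2]))
```

```text
1 [ 118   87   51  155 4080] zt 0.195 rect [510. 453.] [420.  84.] 0.1 topmid [0.51  0.491]
2 [146 101 116  33 970] zt 0.030 rect [671. 299.] [355.  97.] 90.0 topmid [0.671 0.299]
7 [407 105  26   9 151] zt 0.043 rect [ 688. -362.] [15. 75.] 6.9 topmid [ 0.688 -0.366]
53 [266 141  75  33 630] zt 0.042 rect [547.  -4.] [ 87. 224.] 2.5 topmid [ 0.544 -0.004]
56 [360 143  47  35 257] zt 0.023 rect [ 533. -249.] [ 97. 138.] 4.2 topmid [ 0.533 -0.249]
66 [271 150  15  16 182] zt 0.100 rect [543.  73.] [43. 42.] 19.7 topmid [0.541 0.072]
74 [197 152  47  26 383] zt 0.021 rect [528. 251.] [ 75. 145.] 1.1 topmid [0.527 0.251]
183 [361 184  17  18 140] zt 0.048 rect [ 432. -201.] [49. 51.] 87.5 topmid [ 0.432 -0.201]
185 [297 189  15  16 183] zt 0.107 rect [423.  -6.] [42. 42.] 89.1 topmid [ 0.425 -0.005]
186 [263 191  15   9 105] zt 0.025 rect [430.  98.] [44. 22.] 81.1 topmid [0.429 0.098]
187 [327 191  17  17 215] zt 0.120 rect [415. -96.] [45. 45.] 62.3 topmid [ 0.416 -0.096]
190 [238 195  10  10  62] zt 0.047 rect [419. 184.] [29. 25.] 55.4 topmid [0.421 0.182]
194 [410 198  22  16 280] zt 0.119 rect [ 390. -350.] [46. 44.] 4.5 topmid [ 0.389 -0.355]
198 [338 213  17  24 265] zt 0.020 rect [ 338. -132.] [40. 63.] 74.9 topmid [ 0.338 -0.132]
199 [204 216  11  11  66] zt 0.044 rect [355. 287.] [30. 29.] 70.9 topmid [0.356 0.286]
204 [305 218  17  11  61] zt 0.016 rect [343. -32.] [32. 46.] 6.3 topmid [ 0.344 -0.032]
206 [288 221  20   8  51] zt 0.013 rect [341.  16.] [19. 57.] 13.2 topmid [0.34  0.016]
207 [277 223  12   8  23] zt 0.014 rect [336.  61.] [34. 16.] 62.8 topmid [0.334 0.062]
208 [389 222  19  15 245] zt 0.121 rect [ 322. -282.] [42. 44.] 2.2 topmid [ 0.319 -0.283]
table z -0.002424366735530481 -0.001940663441040602
```

View pics/crop.png

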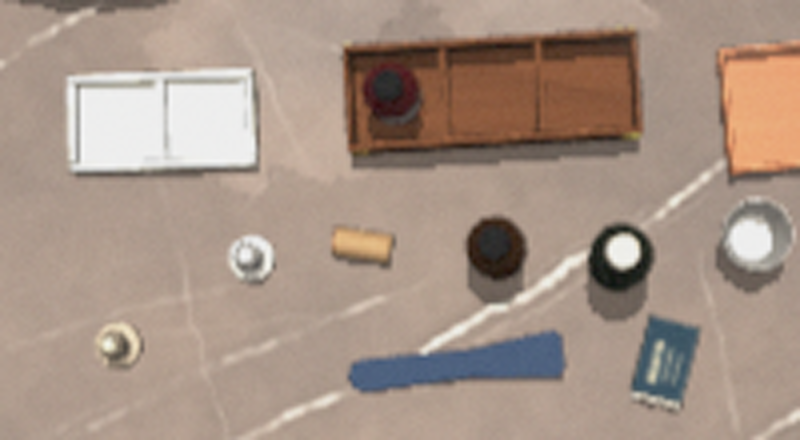

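```bash
python3 -c "
from rig import manip; print({k:getattr(manip,k) for k in dir(manip) if k[0]!='_'})"
```

```text
{'IKError': <class 'rig.IKError'>, 'finger_overhang': 0.014}
```

step_arm(motion="0.017 0.056 0 6.6 1;0.017 0.056 0 6.6 1;0.017 0.056 0 6.6 1;0.017 0.056 0 6.6 1;0.017 0.056 0 6.6 1;0.017 0.056 0 6.6 1;0.017 0.056 0 6.6 1;0.017 0.056 0 6.6 1;0.017 0.056 0 6.6 1;0.017 0.056 0 6.6 1", squeeze=40)

```text
clock: 1.35
ee_pos: [0.4208, -0.0106, 0.2453]
eef_rot: [[0.002, 1.0, 0.0], [1.0, -0.002, -0.0], [-0.0, 0.0, -1.0]]
contact_force: [0.8, 0.0, 0.3]
gripper_width: 0.0853
grasp_force: 0.0
```

Run:
```python
from h import *
im,d,K=snap("wrist"); save(im,'w1.png',1.25); print(K["position"],K["rotation"]); P=cloud(d,K); np.save('w1P.npy',P)
m=(P[...,2]>0.008)&(P[...,0]>0.3)&(P[...,0]<0.75)&(P[...,2]<.14)
N,L,S,C=cv2.connectedComponentsWithStats(m.astype(np.uint8))
for i in range(1,N):
    if S[i,4]<200: continue
    q=P[L==i]; zt=np.percentile(q[:,2],97); r=cv2.minAreaRect(q[:,:2].astype(np.float32)*1000)
    print(S[i],'zt %.3f'%zt,'rect',np.round(r[0],0),np.round(r[1],0),round(r[2],1))
print('table',np.nanpercentile(P[...,2],[10,30,50]))
```

```text
[0.41987818 0.05990328 0.37498176] [[ 9.99996154e-01 -2.76685078e-03 -1.90185290e-04]
 [-2.70820599e-03 -9.59418791e-01 -2.81972071e-01]
 [ 5.97707304e-04  2.81971502e-01 -9.59422595e-01]]
[ 582    0   58   53 1414] zt 0.030 rect [707. 142.] [26. 82.] 56.2
[319  45  27  49 979] zt 0.025 rect [427.  99.] [45. 22.] 80.7
[ 394   54   93  211 9774] zt 0.101 rect [541.  -3.] [ 81. 224.] 2.5
[ 228   59   48  149 3257] zt 0.011 rect [332.  28.] [ 35. 165.] 7.6
[ 306  147   44   49 1676] zt 0.107 rect [422.  -2.] [43. 42.] 11.6
[ 297  222   44   75 2553] zt 0.121 rect [412. -92.] [39. 47.] 87.7
[ 232  245   55   42 1582] zt 0.019 rect [ 334. -131.] [41. 63.] 74.1
[ 311  297   44   50 1463] zt 0.047 rect [ 428. -200.] [53. 53.] 1.5
[369 296  53  53 587] zt 0.022 rect [ 493. -205.] [101.  50.] 53.0
[238 347  29  20 338] zt 0.037 rect [ 318. -265.] [10. 36.] 89.7
table [-0.22548541  0.00102052  0.00189859]
```

View pics/w1.png

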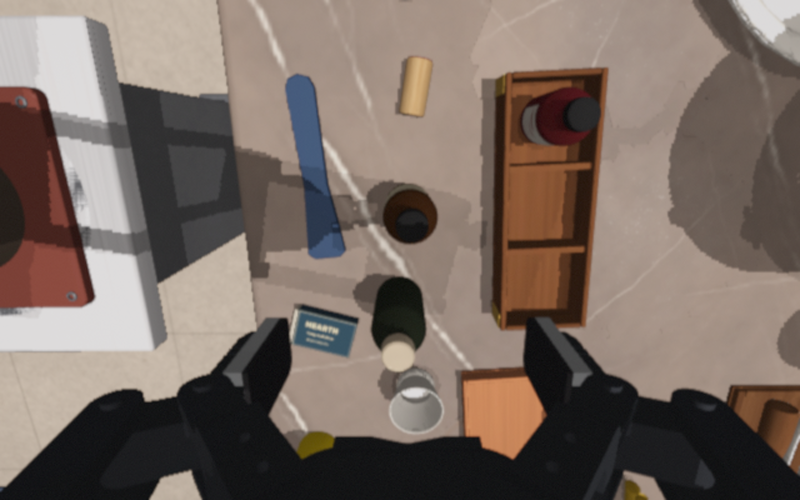

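Wrist view (800x500 scale): brown at (410,215), green (398,310), cork (416,86), rack centre (548,198), spatula to the left. It agrees with the top camera within about 4 mm. Descending on brown.

step_arm(motion="0.002 0.007 -0.05 0 1;0 0 -0.05 0 1;0 0 -0.05 0 1;0 0 -0.03 0 1;0 0 -0.012 0 1;0 0 0 0 1;0 0 0 0 -0.2;0 0 0 0 -0.2;0 0 0 0 -0.2;0 0 0 0 -0.2", squeeze=40)

```text
clock: 2.65
ee_pos: [0.4236, -0.0057, 0.0547]
eef_rot: [[0.006, 1.0, 0.002], [1.0, -0.006, -0.001], [-0.001, 0.002, -1.0]]
contact_force: [-1.3, -0.1, 7.2]
gripper_width: 0.0428
grasp_force: 39.8
```

step_arm(motion="0 0 0.02 0 -0.3;0 0 0.04 0 -0.3;0.01 0 0 0 -0.3;0.04 0 0 0 -0.3;0.05 0 0 0 -0.3;0.02 0 0 0 -0.3;0 0 0 0 -0.3;0 0 0 0 -0.3")

```text
clock: 3.65
ee_pos: [0.5413, -0.0053, 0.1122]
eef_rot: [[0.006, 1.0, -0.003], [1.0, -0.006, 0.0], [0.0, -0.003, -1.0]]
contact_force: [0.1, -0.0, -1.5]
gripper_width: 0.0425
grasp_force: 41.2
```

step_arm(motion="0.001 0.001 -0.02 0 -0.3;0 0 -0.02 0 -0.3;0 0 -0.008 0 -0.3;0 0 -0.003 0 -0.3;0 0 0 0 -0.3;0 0 0 0 -0.3")

```text
clock: 4.4
ee_pos: [0.5443, -0.0046, 0.0631]
eef_rot: [[0.006, 1.0, 0.001], [1.0, -0.006, -0.0], [-0.0, 0.001, -1.0]]
contact_force: [-0.1, -0.3, -1.2]
gripper_width: 0.0421
grasp_force: 41.2
```

step_arm(motion="0 0 -0.002 0 -0.3;0 0 -0.001 0 -0.3;0 0 0 0 -0.3;0 0 0 0 -0.3")

```text
clock: 4.9
ee_pos: [0.544, -0.0046, 0.0598]
eef_rot: [[0.006, 1.0, 0.0], [1.0, -0.006, -0.0], [-0.0, 0.0, -1.0]]
contact_force: [-2.3, 0.0, 4.2]
gripper_width: 0.0425
grasp_force: 41.7
```

step_arm(motion="0 0 0 0 0.1;0 0 0 0 0.3;0 0 0 0 0.4;0 0 0.02 0 0.5;0 0 0.05 0 1;0 0 0.05 0 1;-0.04 -0.03 0 0 1;-0.045 -0.03 0 0 1;-0.045 -0.03 0 0 1;0 0 0 0 1")

```text
clock: 6.15
ee_pos: [0.4113, -0.0957, 0.1789]
eef_rot: [[0.009, 1.0, -0.001], [1.0, -0.009, -0.0], [-0.0, -0.001, -1.0]]
contact_force: [0.5, 0.4, -0.1]
gripper_width: 0.0853
grasp_force: 0.0
```

Run:
```python
from h import *
im,d,K=snap("wrist"); save(im,'w2.png',1.25); P=cloud(d,K); print(telemetry.get_obs()['ee_pos'])
m=(P[...,2]>0.008)&(P[...,0]>0.3)&(P[...,0]<0.75)&(P[...,2]<.14)
N,L,S,C=cv2.connectedComponentsWithStats(m.astype(np.uint8))
for i in range(1,N):
    if S[i,4]<200: continue
    q=P[L==i]; zt=np.percentile(q[:,2],97); r=cv2.minAreaRect(q[:,:2].astype(np.float32)*1000)
    print(S[i],'zt %.3f'%zt,'rect',np.round(r[0],0),np.round(r[1],0),round(r[2],1))
```

```text
[ 0.41297972 -0.0952102   0.17939452]
[ 215    0   56  143 4172] zt 0.011 rect [339.   4.] [ 35. 118.] 2.6
[  422     0   152   213 16579] zt 0.111 rect [543. -27.] [ 82. 176.] 2.2
[460   0  43  11 328] zt 0.037 rect [536.  54.] [ 6. 27.] 78.0
[ 298  162   61   79 3549] zt 0.122 rect [412. -92.] [47. 39.] 1.9
[ 215  194   70   54 2649] zt 0.019 rect [ 334. -131.] [41. 64.] 74.6
[445 258  43  41 584] zt 0.022 rect [ 563. -188.] [28. 56.] 47.3
[ 318  262   56   62 2135] zt 0.047 rect [ 428. -200.] [53. 53.] 49.3
[390 263  30  99 773] zt 0.022 rect [ 483. -240.] [123.  30.] 81.0
[ 225  328   43   39 1144] zt 0.056 rect [ 325. -271.] [19. 46.] 63.5
```

View pics/w2.png

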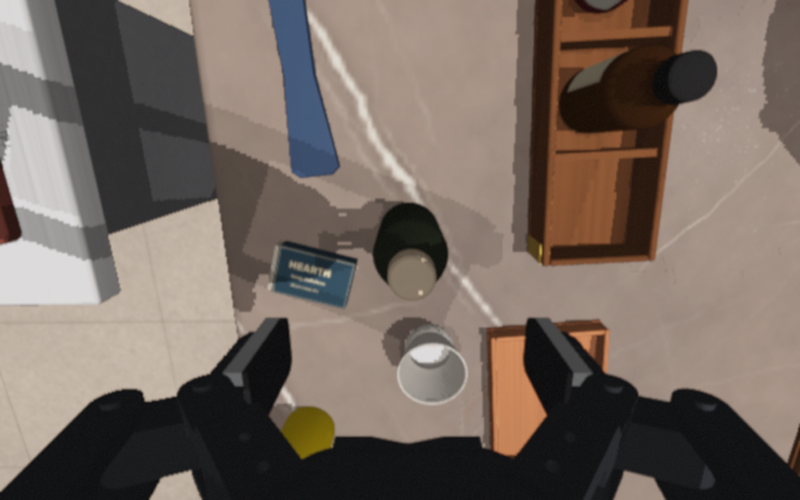

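Brown stands upright in the middle bay (615,95); green is at (412,250). The gripper palm limits the depth on green, so I grip at TCP z about 0.066.

step_arm(motion="0 0.001 -0.045 0 1;0 0 -0.045 0 1;0 0 -0.018 0 1;0 0 -0.005 0 1;0 0 0 0 1;0 0 0 0 -0.2;0 0 0 0 -0.2;0 0 0 0 -0.2;0 0 0 0 -0.2")

```text
clock: 7.32
ee_pos: [0.4143, -0.0939, 0.0674]
eef_rot: [[0.006, 1.0, 0.001], [1.0, -0.006, -0.001], [-0.001, 0.001, -1.0]]
contact_force: [-2.4, -0.3, 6.1]
gripper_width: 0.0456
grasp_force: 40.6
```

step_arm(motion="0 0 0.02 0 -0.3;0 0 0.04 0 -0.3;0.012 0 0 0 -0.3;0.05 0.009 0 0 -0.3;0.05 0.009 0 0 -0.3;0.02 0 0 0 -0.3;0 0 0 0 -0.3;0 0 -0.02 0 -0.3;0 0 -0.02 0 -0.3;0 0 -0.008 0 -0.3")

```text
clock: 8.57
ee_pos: [0.5435, -0.0752, 0.0763]
eef_rot: [[0.006, 1.0, -0.004], [1.0, -0.006, 0.001], [0.001, -0.004, -1.0]]
contact_force: [-0.5, 0.5, -0.7]
gripper_width: 0.045
grasp_force: 41.8
```

step_arm(motion="0 0 -0.003 0 -0.3;0 0 0 0 -0.3;0 0 0 0 -0.3")

```text
clock: 8.95
ee_pos: [0.5463, -0.0757, 0.0761]
eef_rot: [[0.006, 1.0, 0.001], [1.0, -0.006, -0.0], [-0.0, 0.001, -1.0]]
contact_force: [0.1, 0.3, -0.8]
gripper_width: 0.0456
grasp_force: 41.8
```

step_arm(motion="0 0 -0.002 0 -0.3;0 0 -0.0015 0 -0.3;0 0 0 0 -0.3;0 0 0 0 -0.3")

```text
clock: 9.45
ee_pos: [0.546, -0.0756, 0.0725]
eef_rot: [[0.006, 1.0, 0.001], [1.0, -0.006, -0.0], [-0.0, 0.001, -1.0]]
contact_force: [-2.3, 0.7, 5.1]
gripper_width: 0.0453
grasp_force: 42.6
```

step_arm(motion="0 0 0 0 0.1;0 0 0 0 0.3;0 0 0 0 0.4;0 0 0.02 0 0.5;0 0 0.05 0 1;0 0 0.04 0 1;-0.0295 0.0435 0 -3 1;-0.0295 0.0435 0 -3 1;-0.0295 0.0435 0 -2.5 1;-0.0295 0.0435 0 0 1")

```text
clock: 10.7
ee_pos: [0.4267, 0.0997, 0.1818]
eef_rot: [[0.155, 0.988, 0.001], [0.988, -0.155, 0.0], [0.0, 0.001, -1.0]]
contact_force: [-1.0, 1.5, 0.8]
gripper_width: 0.0853
grasp_force: 0.0
```

Run:
```python
from h import *
im,d,K=snap("wrist"); save(im,'w3.png',1.25); P=cloud(d,K); o=telemetry.get_obs(); print(o['ee_pos'],o['eef_rot'][:,1])
m=(P[...,2]>0.008)&(P[...,0]>0.3)&(P[...,0]<0.75)&(P[...,2]<.14)
N,L,S,C=cv2.connectedComponentsWithStats(m.astype(np.uint8))
for i in range(1,N):
    if S[i,4]<200: continue
    q=P[L==i]; zt=np.percentile(q[:,2],97); r=cv2.minAreaRect(q[:,:2].astype(np.float32)*1000)
    print(S[i],'zt %.3f'%zt,'rect',np.round(r[0],0),np.round(r[1],0),round(r[2],1))
```

```text
[0.42320457 0.10372303 0.18113868] [ 0.988338   -0.15223043 -0.00372762]
[ 371    0   97   87 2154] zt 0.020 rect [525. 215.] [74. 70.] 1.1
[ 561    0   79  108 3139] zt 0.030 rect [674. 179.] [ 34. 117.] 42.5
[ 284   75   38   39 1147] zt 0.046 rect [418. 185.] [33. 34.] 81.1
[  396   149   121   203 10578] zt 0.101 rect [542.  -2.] [ 82. 223.] 2.6
[ 316  161   23   49 1089] zt 0.025 rect [427.  99.] [45. 22.] 80.7
[ 216  187   71  141 3420] zt 0.011 rect [337.  29.] [ 35. 166.] 3.4
[491 377  31  23 420] zt 0.120 rect [548. -70.] [11. 30.] 71.7
```

View pics/w3.png

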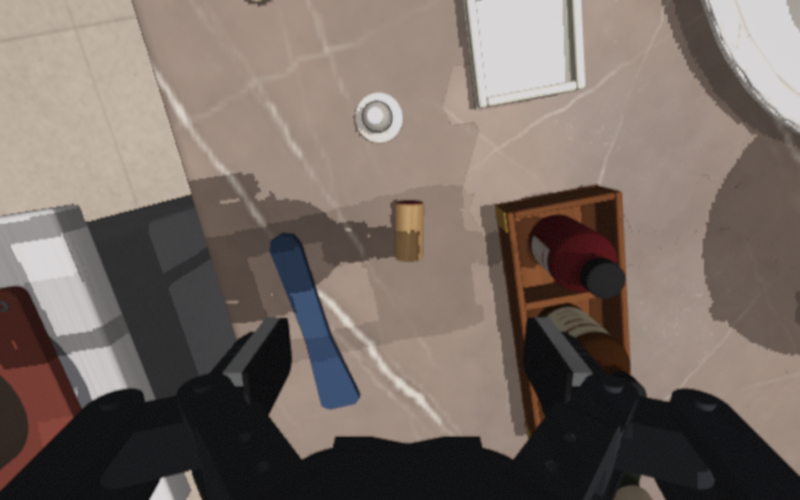

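Wrist view: cork at (408,231), silver stopper (378,117), and the rack with red, brown and green undisturbed. Descending on the cork.

step_arm(motion="0 0 -0.04 0 0.4;0 0 -0.045 0 0.4;0 0 -0.045 0 0.4;0 0 -0.025 0 0.4;0 0 -0.008 0 0.4;0 0 0 0 0.4;0 0 0 0 -0.6;0 0 0 0 -0.7;0 0 0 0 -0.7;0 0 0 0 -0.7", squeeze=30)

```text
clock: 12.0
ee_pos: [0.429, 0.0986, 0.02]
eef_rot: [[0.154, 0.988, 0.002], [0.988, -0.154, 0.0], [0.0, 0.002, -1.0]]
contact_force: [-1.6, 0.0, 6.8]
gripper_width: 0.0217
grasp_force: 30.6
```

step_arm(motion="0 0 0.03 0 -0.8;0 0 0.05 0 -0.8;0 0 0.05 0 -0.8;0 -0.02 0.05 0 -0.8;0.017 -0.055 0 3 -0.8;0.017 -0.055 0 3 -0.8;0.017 -0.055 0 3 -0.8;0.017 -0.055 0 3 -0.8;0.017 -0.055 0 0 -0.8;0.017 -0.051 0 0 -0.8")

```text
clock: 13.25
ee_pos: [0.5299, -0.2495, 0.199]
eef_rot: [[-0.054, 0.999, 0.0], [0.999, 0.054, -0.0], [-0.0, 0.0, -1.0]]
contact_force: [0.3, 0.9, -0.3]
gripper_width: 0.0217
grasp_force: 29.7
```

step_arm(motion="0 0 -0.04 0 -0.8;0 0 -0.05 0 -0.8;0 0 -0.05 0 -0.8;0 0 -0.02 0 -0.8;0 0 -0.01 0 -0.8;0 0 0 0 -0.8;0 0 0 0 -0.8")

```text
clock: 14.12
ee_pos: [0.5312, -0.2483, 0.0309]
eef_rot: [[-0.055, 0.998, 0.003], [0.998, 0.055, -0.002], [-0.002, 0.003, -1.0]]
contact_force: [0.5, -0.2, 0.3]
gripper_width: 0.0215
grasp_force: 29.7
```

step_arm(motion="0 0 -0.004 0 -0.8;0 0 -0.002 0 -0.8;0 0 0 0 -0.8;0 0 0 0 -0.8")

```text
clock: 14.62
ee_pos: [0.5303, -0.2478, 0.0241]
eef_rot: [[-0.055, 0.998, 0.001], [0.998, 0.055, -0.001], [-0.001, 0.001, -1.0]]
contact_force: [-1.7, 0.7, 6.6]
gripper_width: 0.0218
grasp_force: 30.6
```

step_arm(motion="0 0 0 0 -0.3;0 0 0 0 -0.1;0 0 0 0 -0.1;0 0 0.03 0 -0.1;0 0 0.05 0 0.2;0 0 0.05 0 0.2;0 0 0.05 0 0.2;-0.014 0.053 0 -3 0.2;-0.014 0.053 0 0 0.2;-0.014 0.053 0 0 0.2")

```text
clock: 15.88
ee_pos: [0.4871, -0.0871, 0.2028]
eef_rot: [[-0.002, 1.0, 0.0], [1.0, 0.002, 0.0], [0.0, 0.0, -1.0]]
contact_force: [0.3, 0.8, 0.7]
gripper_width: 0.0513
grasp_force: 0.0
```

step_arm(motion="-0.014 0.055 0 0 0.2;-0.014 0.055 0 0 0.2;-0.014 0.055 0 0 0.2;-0.013 0.055 0 0 0.2;-0.013 0.051 -0.03 0 0.2;0 0 -0.03 0 0.2;0 0 0 0 0.2")

```text
clock: 16.75
ee_pos: [0.4173, 0.1826, 0.1405]
eef_rot: [[-0.004, 1.0, -0.005], [1.0, 0.004, -0.001], [-0.001, -0.005, -1.0]]
contact_force: [-0.1, -0.3, 0.5]
gripper_width: 0.0512
grasp_force: 0.0
```

Run:
```python
from h import *
im,d,K=snap("wrist"); save(im,'w4.png',1.25); P=cloud(d,K); o=telemetry.get_obs(); print(o['ee_pos'],o['eef_rot'][:,1])
m=(P[...,2]>0.008)&(P[...,0]>0.3)&(P[...,0]<0.75)&(P[...,2]<.14)
N,L,S,C=cv2.connectedComponentsWithStats(m.astype(np.uint8))
for i in range(1,N):
    if S[i,4]<200: continue
    q=P[L==i]; zt=np.percentile(q[:,2],97); r=cv2.minAreaRect(q[:,:2].astype(np.float32)*1000); t=q[q[:,2]>zt-.008]
    print(S[i],'zt %.3f'%zt,'rect',np.round(r[0],0),np.round(r[1],0),round(r[2],1),'topmid',np.round(((t.max(0)+t.min(0))/2)[:2],3))
im,d,K=snap("top"); save(im,'t2.png',4,(180,135,380,245))
```

```text
[0.41885755 0.18237474 0.14219683] [ 0.99999222  0.00311479 -0.00241874]
[ 610    0   30  235 4879] zt 0.030 rect [642. 237.] [ 27. 179.] 15.5 topmid [0.648 0.239]
[ 412    3  121  197 7215] zt 0.020 rect [525. 252.] [ 75. 143.] 1.0 topmid [0.525 0.253]
[ 220   36   47   48 1731] zt 0.046 rect [354. 287.] [34. 31.] 60.9 topmid [0.353 0.288]
[ 309  172   40   41 1217] zt 0.046 rect [418. 186.] [33. 32.] 1.7 topmid [0.418 0.185]
[255 245  19  47 200] zt 0.140 rect [390. 182.] [ 6. 23.] 16.1 topmid [0.388 0.182]
[378 245  20  44 215] zt 0.140 rect [442. 183.] [23.  7.] 73.3 topmid [0.445 0.182]
[ 422  270   99   42 2217] zt 0.042 rect [541.  99.] [25. 75.] 89.1 topmid [0.544 0.101]
[ 441  355   46   45 1190] zt 0.062 rect [523.  32.] [31. 58.] 34.8 topmid [0.536 0.039]
```

View pics/w4.png

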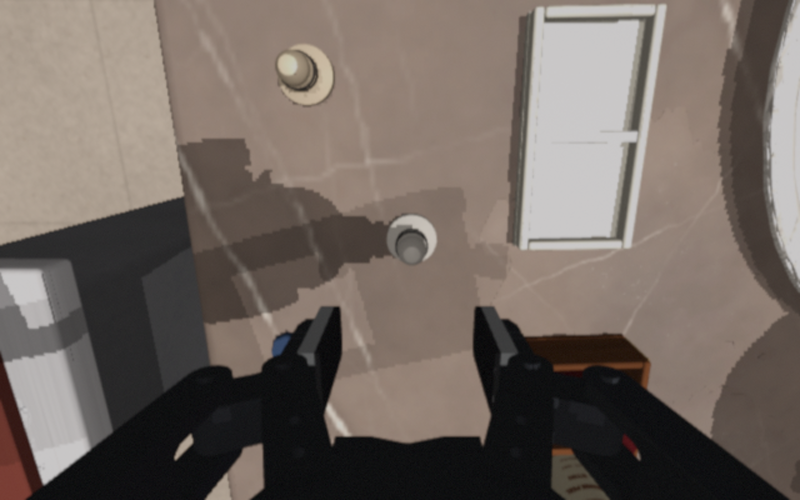

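View pics/t2.png

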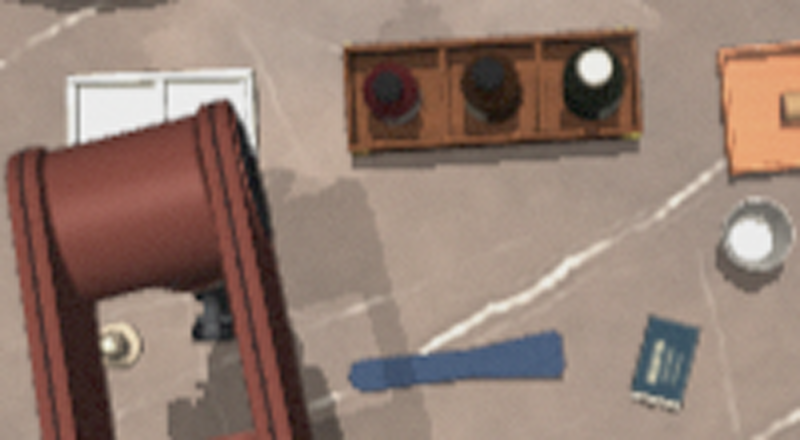

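Brown, green, red, cork and cup look right in the top view (bottles at (490,88), (593,80), (390,90); cork in the tray at the right edge). Wrist view: silver stopper at (412,240), bronze at (300,72).

step_arm(motion="0 0.0015 -0.04 0 0.2;0 0 -0.045 0 0.2;0 0 -0.02 0 0.2;0 0 -0.007 0 0.2;0 0 0 0 0.2;0 0 0 0 0;0 0 0 0 -0.3;0 0 0 0 -0.8;0 0 0 0 -0.8;0 0 0 0 -0.8", squeeze=30)

```text
clock: 18.1
ee_pos: [0.4203, 0.1842, 0.0317]
eef_rot: [[-0.003, 1.0, 0.001], [1.0, 0.003, 0.0], [0.0, 0.001, -1.0]]
contact_force: [-1.1, -0.8, 5.6]
gripper_width: 0.0166
grasp_force: 29.4
```

step_arm(motion="0 0 0.01 0 -0.9;0 0 0.025 0 -0.9;0 0 0.02 0 -0.9;0.01 0 0 0 -0.9;0.035 0.011 0 0 -0.9;0.035 0.011 0 0 -0.9;0.027 0.011 0 0 -0.9;0 0 0 0 -0.9;0 0 0 0 -0.9", squeeze=35)

```text
clock: 19.23
ee_pos: [0.5256, 0.2166, 0.0844]
eef_rot: [[-0.003, 1.0, -0.003], [1.0, 0.003, -0.001], [-0.001, -0.003, -1.0]]
contact_force: [0.1, -0.1, -1.0]
gripper_width: 0.016
grasp_force: 34.3
```

Run:
```python
from h import *
im,d,K=snap("wrist"); save(im,'w5.png',2,(180,150,500,400)); print(telemetry.get_obs()['ee_pos'])
```

```text
[0.52547531 0.21659638 0.08466224]
```

View pics/w5.png

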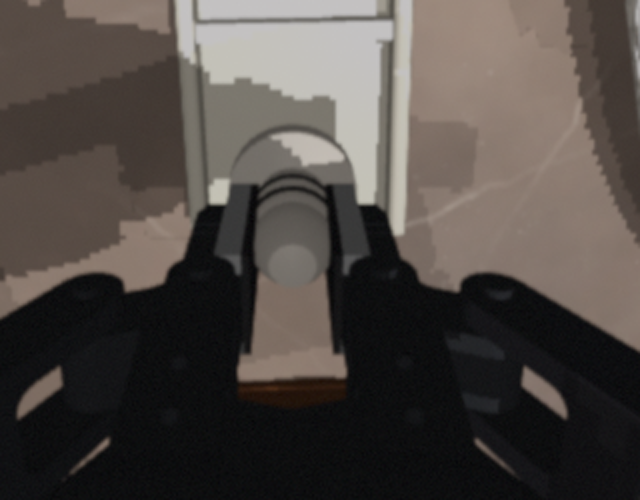

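The stopper is held upright over the -y well, tip at (292,260), cap at (292,160). Lowering it.

step_arm(motion="0.001 0.001 -0.02 0 -0.9;0 0 -0.015 0 -0.9;0 0 -0.007 0 -0.9;0 0 -0.002 0 -0.9;0 0 -0.001 0 -0.9;0 0 0 0 -0.9;0 0 0 0 -0.9")

```text
clock: 20.15
ee_pos: [0.5281, 0.2181, 0.0413]
eef_rot: [[-0.003, 1.0, 0.001], [1.0, 0.003, 0.0], [0.0, 0.001, -1.0]]
contact_force: [-0.8, 0.9, -1.1]
gripper_width: 0.016
grasp_force: 34.3
```

step_arm(motion="0 0 -0.002 0 -0.9;0 0 -0.0015 0 -0.9;0 0 0 0 -0.9;0 0 0 0 -0.9")

```text
clock: 20.65
ee_pos: [0.5279, 0.218, 0.0377]
eef_rot: [[-0.003, 1.0, 0.0], [1.0, 0.003, -0.0], [-0.0, 0.0, -1.0]]
contact_force: [-2.5, -1.6, 5.3]
gripper_width: 0.0158
grasp_force: 34.9
```

step_arm(motion="0 0 0 0 -0.5;0 0 0 0 -0.2;0 0 0 0 0;0 0 0.03 0 0;0 0 0.04 0 0.2;0 0 0.03 0 0.2;-0.043 0.017 0 0 0.2;-0.043 0.017 0 0 0.2;-0.043 0.017 0 0 0.2;-0.044 0.018 0 0 0.2")

```text
clock: 21.9
ee_pos: [0.3534, 0.2873, 0.1373]
eef_rot: [[-0.002, 1.0, 0.0], [1.0, 0.002, 0.0], [0.0, 0.0, -1.0]]
contact_force: [-0.4, 1.1, -0.4]
gripper_width: 0.051
grasp_force: 0.0
```

step_arm(motion="0 0 0 0 0.2;0 0 0 0 0.2;0 0 0 0 0.2")

```text
clock: 22.28
ee_pos: [0.3559, 0.2868, 0.1375]
eef_rot: [[-0.002, 1.0, 0.001], [1.0, 0.002, 0.0], [0.0, 0.001, -1.0]]
contact_force: [0.7, 0.2, 0.5]
gripper_width: 0.0516
grasp_force: 0.0
```

Run:
```python
from h import *
im,d,K=snap("wrist"); save(im,'w6.png',1.25); P=cloud(d,K); o=telemetry.get_obs(); print(o['ee_pos'],o['eef_rot'][:,1])
m=(P[...,2]>0.008)&(P[...,0]>0.3)&(P[...,0]<0.75)&(P[...,2]<.14)
N,L,S,C=cv2.connectedComponentsWithStats(m.astype(np.uint8))
for i in range(1,N):
    if S[i,4]<200: continue
    q=P[L==i]; zt=np.percentile(q[:,2],97); r=cv2.minAreaRect(q[:,:2].astype(np.float32)*1000); t=q[q[:,2]>zt-.008]
    print(S[i],'zt %.3f'%zt,'rect',np.round(r[0],0),np.round(r[1],0),round(r[2],1),'topmid',np.round(((t.max(0)+t.min(0))/2)[:2],3))
```

```text
[0.35579236 0.2866516  0.13740616] [9.99999023e-01 1.34574615e-03 3.77733345e-04]
[ 429    0  108   28 1933] zt 0.072 rect [450. 419.] [12. 48.] 72.0 topmid [0.457 0.414]
[ 470  151  117  159 7511] zt 0.048 rect [525. 252.] [ 76. 143.] 1.0 topmid [0.525 0.22 ]
[ 303  174   40   41 1251] zt 0.046 rect [353. 289.] [32. 33.] 85.8 topmid [0.353 0.288]
[253 245  21  51 311] zt 0.140 rect [329. 286.] [ 6. 23.] 16.2 topmid [0.326 0.286]
[378 245  21  51 310] zt 0.140 rect [384. 286.] [23.  7.] 89.6 topmid [0.384 0.286]
[463 373  24  27 340] zt 0.041 rect [503.  89.] [21. 41.] 16.1 topmid [0.498 0.101]
```

View pics/w6.png

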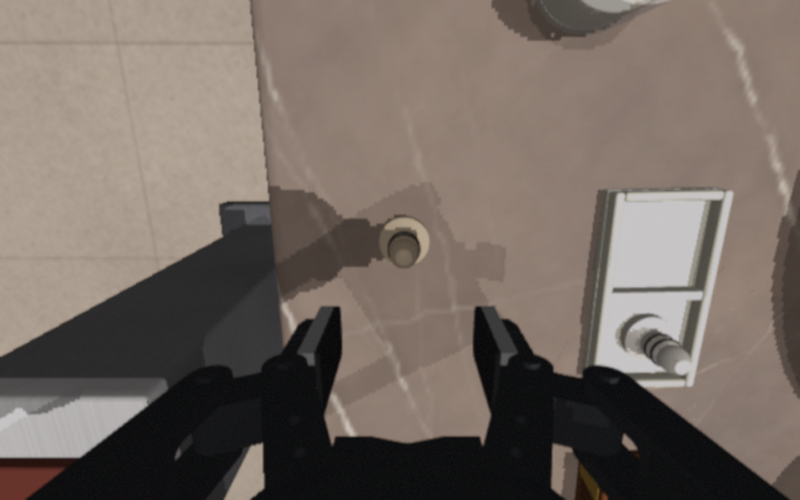

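Silver stands upright in the -y well (645,345); bronze at (404,245), right below the jaws.

step_arm(motion="-0.001 0.001 -0.04 0 0.2;0 0 -0.04 0 0.2;0 0 -0.02 0 0.2;0 0 -0.0085 0 0.2;0 0 0 0 0.2;0 0 0 0 0;0 0 0 0 -0.3;0 0 0 0 -0.8;0 0 0 0 -0.8;0 0 0 0 -0.8", squeeze=30)

```text
clock: 23.58
ee_pos: [0.3543, 0.2883, 0.0297]
eef_rot: [[-0.003, 1.0, 0.001], [1.0, 0.003, 0.001], [0.001, 0.001, -1.0]]
contact_force: [-0.2, -1.2, 5.8]
gripper_width: 0.0176
grasp_force: 29.4
```

step_arm(motion="0 0 0.01 0 -0.9;0 0 0.025 0 -0.9;0 0 0.02 0 -0.9;0.022 -0.003 0 0 -0.9;0.05 0 0 0 -0.9;0.05 0 0 0 -0.9;0.04 0 0 0 -0.9;0.01 0 0 0 -0.9;0 0 0 0 -0.9;0 0 0 0 -0.9", squeeze=35)

```text
clock: 24.82
ee_pos: [0.5241, 0.2851, 0.0835]
eef_rot: [[-0.003, 1.0, -0.002], [1.0, 0.003, -0.0], [-0.0, -0.002, -1.0]]
contact_force: [-0.8, 0.4, -0.7]
gripper_width: 0.0175
grasp_force: 34.4
```

step_arm(motion="0 0 -0.02 0 -0.9;0 0 -0.015 0 -0.9;0 0 -0.007 0 -0.9;0 0 -0.002 0 -0.9;0 0 0 0 -0.9;0 0 0 0 -0.9;0 0 0 0 -0.9")

```text
clock: 25.7
ee_pos: [0.5261, 0.2851, 0.0403]
eef_rot: [[-0.003, 1.0, 0.001], [1.0, 0.003, 0.0], [0.0, 0.001, -1.0]]
contact_force: [-0.4, -0.0, -0.2]
gripper_width: 0.0172
grasp_force: 34.4
```

Floor contact is due at about 0.0357.

step_arm(motion="0 0 -0.002 0 -0.9;0 0 -0.002 0 -0.9;0 0 -0.0005 0 -0.9;0 0 0 0 -0.9;0 0 0 0 -0.9")

```text
clock: 26.32
ee_pos: [0.5258, 0.285, 0.0357]
eef_rot: [[-0.003, 1.0, 0.0], [1.0, 0.003, -0.0], [-0.0, 0.0, -1.0]]
contact_force: [-2.7, -0.1, 4.6]
gripper_width: 0.0171
grasp_force: 35.1
```

step_arm(motion="0 0 0 0 -0.5;0 0 0 0 -0.2;0 0 0 0 0;0 0 0.03 0 0;0 0 0.05 0 0;0 0 0.06 0 0;-0.05 0 0.03 0 0;-0.06 0.02 0 0 0;-0.04 0.04 0 0 0;0 0 0 0 0")

```text
clock: 27.58
ee_pos: [0.3738, 0.3468, 0.2055]
eef_rot: [[-0.007, 1.0, -0.0], [1.0, 0.007, 0.001], [0.001, -0.0, -1.0]]
contact_force: [0.5, 0.3, 0.6]
gripper_width: 0.0428
grasp_force: 0.0
```

Run:
```python
from h import *
im,d,K=snap("scene"); save(im,'s2.png',2.5,(130,130,450,370))
im,d,K=snap("top"); P=cloud(d,K); save(im,'t3.png',3.2,(180,130,420,245))
for n,(x,y) in dict(red=(.541,.072),brown=(.544,-.004),green=(.546,-.076),cup=(.432,-.201),cork=(.531,-.249),silver=(.528,.218),bronze=(.526,.285)).items():
    q=P[(abs(P[...,0]-x)<.032)&(abs(P[...,1]-y)<.032)]; zt=np.nanpercentile(q[:,2],98); t=q[q[:,2]>zt-.008]; print(n,round(zt,3),np.round(((t.max(0)+t.min(0))/2)[:2],3))
```

```text
red 0.1 [0.54  0.072]
brown 0.111 [ 0.546 -0.001]
green 0.125 [ 0.547 -0.078]
cup 0.047 [ 0.432 -0.201]
cork 0.028 [ 0.532 -0.248]
silver 0.046 [0.53  0.217]
bronze 0.048 [0.527 0.284]
```

View pics/s2.png

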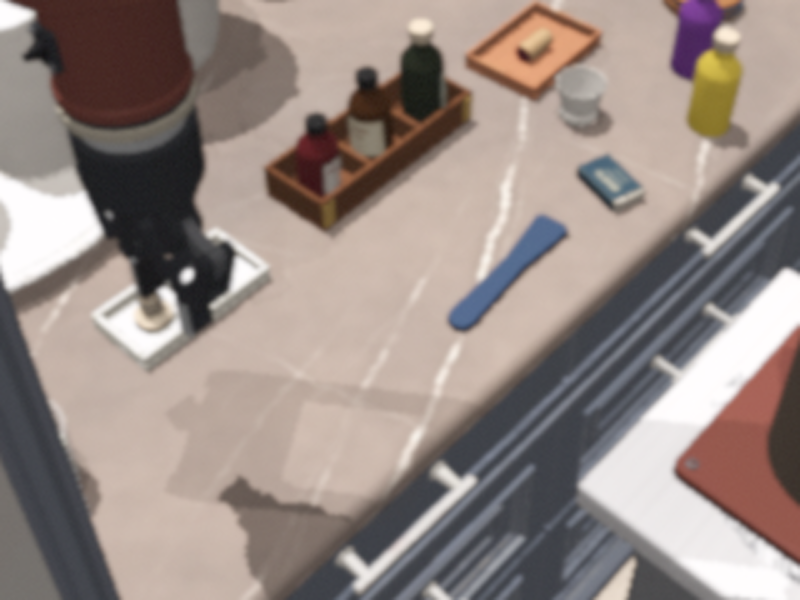

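View pics/t3.png

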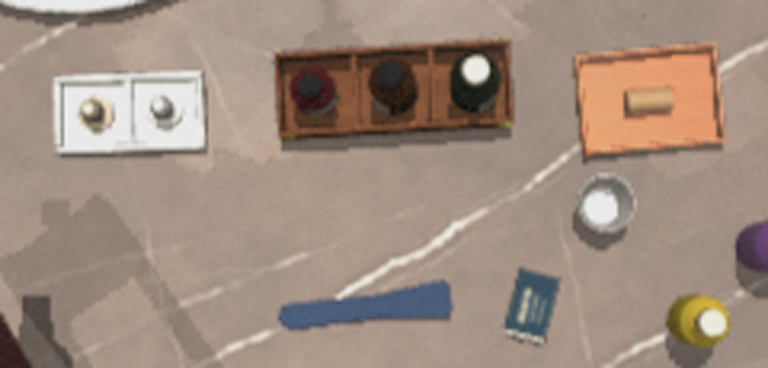

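Everything is in place: the stoppers stand in the two wells at (95,112) and (165,110), the three bottles upright in the rack at (312,90), (392,85) and (474,82), the cork in the tray at (648,100), and the cup is unmoved at (605,205). I let the arm settle and hand in.

step_arm(motion="0 0 0 0 0;0 0 0 0 0;0 0 0 0 0")

```text
clock: 28.05
ee_pos: [0.3771, 0.3442, 0.2051]
eef_rot: [[-0.001, 1.0, -0.0], [1.0, 0.001, -0.0], [-0.0, -0.0, -1.0]]
contact_force: [-0.3, 0.2, 0.9]
gripper_width: 0.0424
grasp_force: 0.0
```

```bash
python3 -c "
from rig import workorder; print(workorder.sign_off())"
```

```text
the job is handed in; nothing more can be done
None
```

I handed the job in at about 28 s of the 115 s allowed, with everything in place in the last pictures: both bottles upright in the rack, one stopper in each well of the dish, the cork in the copper tray, and the red bottle and silver cup unmoved; `sign_off` returned no verdict.

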